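Hook the long bracelet arm into the slotted display stand

TASK

Take the longer of the two loose metal hanger arms and hang it on the front of the slotted wooden stand, so bracelets from the mold can hang there: press its two hook tabs straight into the upper pair of slots, then move it down until the tabs are fully hooked over the slots' lower edges, level and with its back plate against the stand, and let go. Leave the shorter arm lying where it is.

Things in the scene. Friction and masses are not known exactly. Their poses are not given: they have to be found in the camera images.
- long_arm_mid (a point): Centre of the longer loose aluminium hanger arm's bar (mm: 120 long, 14 wide, 32 high; this point 16 over its underside). It lies on the table as it will hang: x along the bar to the back plate, z up. Free end (-x) turned up, 48 high. At x +60 to +65 a back plate, 84 wide (y), 75 high from the underside. Grip the bar across its 14 mm, from above, near this point. About 0.2 kg.
- long_arm_root (a point): Midway between the longer arm's two hook tabs, on the plate's rear face, level with the necks' undersides: 65 mm in x, 44 up from long_arm_mid; same axes. Tabs at y -28 and +28, 10 wide: neck 8 thick, then a lip down 26 mm, slanting away: gap from plate to lip 17 at the neck, 29 at the lip's foot. Tabs 34 high in all, reach 35 behind the plate. Hooked home, it meets upper_slots, axes parallel.
- upper_slots (a point): On the front face of the fixed dark wood stand's panel (mm: 12 thick, 128 wide, 235 high), middle line, level with the lower edges of the upper two slots, 160 over the table. x goes square into the panel, y along it, z up. Slots side by side at y -28 and +28, 32 wide, 55 high, open behind. Two lower slots, 75 mm below, stay empty. Foot board 15 high, 150 wide, reaches 64 before the panel.
- short_arm_mid (a point): Centre of the bar of the shorter hanger arm, to be left alone: same make, plate and tabs, same axes, but its bar is only 70 mm long (x -35 to +35). It lies loose on the table about 0.2 m to one side of the longer one; which is left or right changes.
There are look-alikes about, which are no part of the job. Leave any red look-alike of the part that bears long_arm_mid alone.

How it is judged:
By the outcome, as a careful person would: the job done as asked, in the order asked, and still so for the second after the job is handed in, with the robot touching nothing.
It also fails if it takes over 45 s, if anything falls off the work surface, if the arm or the gripper's body presses on something with over 40 N, if the wrist force passes 120 N, or if a joint passes its speed limit or range.

ROBOT

A 6-joint arm with a two-finger parallel gripper is mounted at the origin on the work surface. World frame = base frame: x ahead of the robot, y to its left, z up, the work surface at z = 0. Lengths are in m, angles in rad, forces in N, time in s.
With the tool pointing down it reaches from about 0.425 to 0.95 m from the base axis. Payload 3.5 kg.
Tool frame: the origin (TCP) lies midway between the tips of the shut fingers; the grasp point (between the pads) lies ctrl.grasp_offset behind it (ctrl.grasp_offset is the distance from the TCP to the grasp point, in m); x points along the fingers, y is the direction in which the jaws open and shut, and the axes are right-handed (so a half turn about x gives the same grasp; the last joint's range is limited). The gripper opens to 85 mm and grips with 20 to 120 N. Pads are 22 mm wide; open, the fingers measure 114 mm over their backs; the gripper's body (76 mm by 85 mm) begins 54 mm behind the grasp point. The pads swing forward as they close: fully open they stand 13 mm farther back than shut.
Start: joints at [-1.253, 0.286, 1.577, -0, 1.279, -0.15], TCP at [0.304, -0.602, 0.231] pointing down, gripper open.
Joint ranges: [-2.77, 2.77], [-0.9, 2.22], [0.21, 2.48], [-1.53, 4.67], [0.24, 2.81], [-2.84, 2.84]. Speed limits (rad/s): [2.79, 2.79, 3.14, 3.14, 3.14, 3.14].

INTERFACE

Orientations are given as a unit quaternion [x, y, z, w].
In Python, from plant import readout, read_camera, sign_off, ctrl gives the robot as it stands.
- The arm moves only by the tool drive_tool, never from a script. Its argument "steps" is a list of rows, each a list of 5 numbers: the shift along the tool's x, y, z in cm, then the turn about the tool's x in degrees, then the opening, from 0 (shut) to 1 (fully open). A call has 1 to 10 rows; each row shifts and turns the commanded pose from where the row before left it, along the tool's axes as they then stand; what a row does not reach is not made up. A row lasts 1/10 s, in which the tool goes at most 50 mm and 8.59 degrees, less where a joint would pass 70% of its speed; a pose out of reach is approached as far as the arm can. A call is refused whole if a number of a shift passes 5 or a number of a turn 8.59, either way. A call with a gripper value outside its range is refused whole. The fingers move at their own pace and stop on an object; "force" is the grip in N (left out, the last holds). Time passes only in rows, so rows that do not move let the fingers close. It gives the time, the measured TCP pose, the force and the opening at its end, in the units of the state.
- readout.get_state(): the state, without advancing time (a new reading comes with each control period).
- read_camera(name): name is "scene" or "top" or "wrist"; returns a dict with "frame" (480x640x3 uint8, red, green, blue), "vertical_fov" (degrees; the focal length in pixels is half the picture's height over the tangent of half this angle, whatever the lens; pixels are square), "cx", "cy" (the principal point, pixels), "eye" and "orientation" of the camera in the world. Camera axes: x right, y up, looking along -z (the intrinsics and any distortion apply to the point x, -y, -z); pixel columns grow to the right and rows downward; lengths in m; the calibration is good to about 2 mm. A picture is of the moment at which its call begins. There is no depth.
- sign_off(): hands the job in, once; it reports no verdict.
The state is a dict: "time": time; "qpos": joint angles; "dq": joint speeds; "joint_efforts": joint torques, N m; "eef_pos": TCP position; "tcp_rot": TCP orientation; "contact_force": force on the tool from outside, world axes, zero at the start; "wrist_torque": the same for the moment, N m; "opening": opening from 0.0 (shut) to 1.0 (fully open).
Only numpy, scipy, OpenCV 4.12 (cv2) and the standard library are available. Lean on these libraries where they do the work, as an engineer would, in place of code of your own. Each camera call takes 0.05 s, during which the arm holds its last target. There are 200 camera calls.

## Working session

There is one attempt and no reset: what is moved stays moved. The work goes in short steps, Python scripts to look and compute and a tool call to move; the robot and the scene stay as the last step left them, time stands still between calls to the robot, and variables do not carry over. Pictures are saved under pics/ and viewed, about 8 in all and at most 12, crops included, and the job is handed in when it is done.

Besides the shell and the picture viewer there is one more tool, called as name([rows], argument=value, ...), one row to a line, values as JSON. drive_tool: Moves the arm, as the interface text tells. Its arguments: {"type":"object","properties":{"steps":{"type":"array","items":{"type":"array","items":{"type":"number"}}},"force":{"type":"number"}},"required":["steps"]}

```bash
ls; mkdir -p pics; python3 - <<'E'
from plant import readout, read_camera, ctrl
import cv2,numpy as np
print(readout.get_state(), ctrl.grasp_offset)
for n in ["scene","top"]:
    c=read_camera(n); print(n,{k:v for k,v in c.items() if k!="frame"})
    cv2.imwrite(f"pics/{n}0.png",c["frame"][:,:,::-1])
E
```

```text
pics
{'time': 0.0, 'qpos': array([-1.25303962e+00,  2.87189631e-01,  1.57817167e+00,  7.88045516e-06,
        1.27859584e+00, -1.49991381e-01]), 'dq': array([-8.32254575e-04, -7.41928486e-04,  6.47663094e-04, -1.63354520e-03,
        1.10248225e-03,  6.51388708e-05]), 'joint_efforts': array([-4.98573063e-04, -4.05987525e+01, -2.92623872e+01, -1.84752057e-04,
        5.89601143e-03,  1.15976562e-06]), 'eef_pos': array([ 0.30416904, -0.60185075,  0.22993408]), 'tcp_rot': array([-0.68778875, -0.16470282,  0.68792352, -0.16303631]), 'contact_force': array([ 0.36497981,  0.69535337, -0.14664515]), 'wrist_torque': array([ 0.01366338,  0.03438267, -0.05349332]), 'opening': 0.9964469504729816} 0.0187
scene {'vertical_fov': 47.084268627737124, 'cx': 316.26666828958565, 'cy': 236.39703258669974, 'eye': array([0.96773013, 0.63901335, 0.63906889]), 'orientation': array([0.14142233, 0.46970473, 0.82758245, 0.27291844])}
top {'vertical_fov': 44.3930267442002, 'cx': 318.18805840107905, 'cy': 235.79807218356177, 'eye': array([ 0.27867627, -0.0215632 ,  1.40030098]), 'orientation': array([ 0.05634935, -0.05982231, -0.70343959,  0.70598781])}
```

View pics/scene0.png

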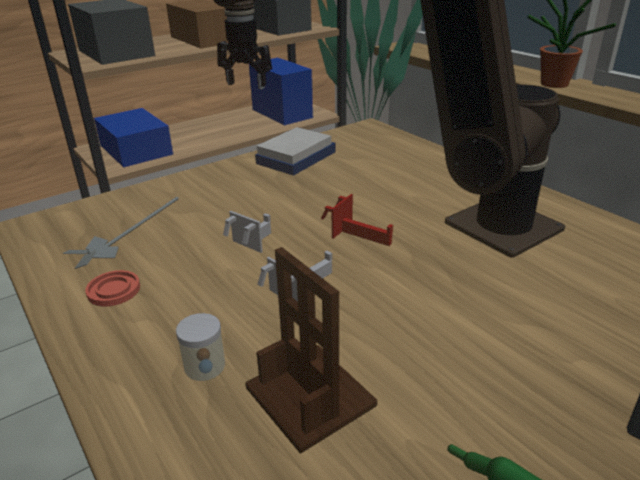

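View pics/top0.png

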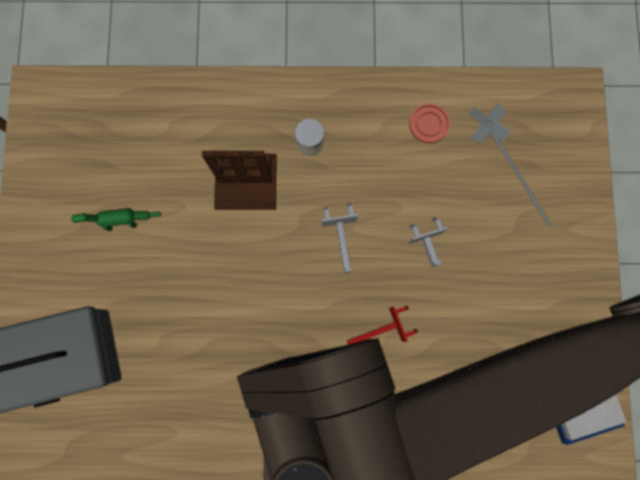

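```bash
cat > h.py <<'E'
import numpy as np,cv2
from scipy.spatial.transform import Rotation as R
def cast(c,uv,z=None):
    f=240/np.tan(np.radians(c["vertical_fov"]/2)); uv=np.atleast_2d(uv).astype(float)
    d=np.c_[(uv[:,0]-c["cx"])/f,-(uv[:,1]-c["cy"])/f,-np.ones(len(uv))]
    d=R.from_quat(c["orientation"]).apply(d)
    return d if z is None else c["eye"]+d*((z-c["eye"][2])/d[:,2])[:,None]
def proj(c,p):
    f=240/np.tan(np.radians(c["vertical_fov"]/2))
    q=R.from_quat(c["orientation"]).inv().apply(np.atleast_2d(p)-c["eye"])
    return np.c_[c["cx"]-f*q[:,0]/q[:,2],c["cy"]+f*q[:,1]/q[:,2]]
def crop(c,u0,v0,u1,v1,k): 
    return cv2.resize(c["frame"][v0:v1,u0:u1,::-1],None,fx=k,fy=k,interpolation=cv2.INTER_CUBIC)
E
python3 - <<'E'
from h import *
from plant import read_camera
c=read_camera("top")
a=crop(c,310,190,460,285,4); b=crop(c,190,130,340,225,4)
cv2.imwrite("pics/crops1.png",cv2.resize(np.vstack([a,b]),None,fx=.78,fy=.78))
for n,uv,z in [("barfree",(348,269),.048),("platecentre",(339.5,217),.075),("standfrontL",(215,209),.015),("standfrontR",(276,209),.015),("panel top L",(204,151),.235),("panel top R",(266,152),.235),("short",(432,250),.032)]:
    print(n,cast(c,uv,z))
E
```

```text
barfree [[ 0.42569066 -0.09696604  0.048     ]]
platecentre [[ 0.54261856 -0.0765473   0.075     ]]
standfrontL [[0.57289873 0.22018412 0.015     ]]
standfrontR [[0.57352809 0.07363551 0.015     ]]
panel top L [[0.64782051 0.20826203 0.235     ]]
panel top R [[0.64630172 0.08085486 0.235     ]]
short [[ 0.47303322 -0.29563     0.032     ]]
```

View pics/crops1.png

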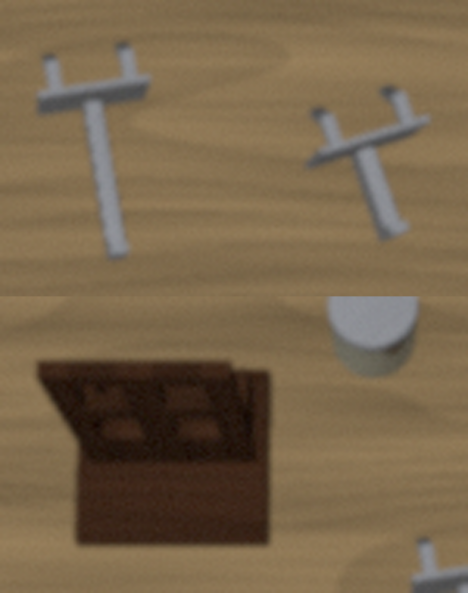

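```bash
cat >> h.py <<'E'
def plan(target,yaw):
    """shift (cm, tool axes now) and turn (deg) to reach TCP target with jaw axis across heading yaw(deg)"""
    from plant import readout
    s=readout.get_state(); r=R.from_quat(s["tcp_rot"]); M=r.as_matrix()
    sh=M.T@(np.array(target)-s["eef_pos"])*100
    want=np.array([-np.sin(np.radians(yaw)),np.cos(np.radians(yaw)),0]); w=M.T@want
    t=np.degrees(np.arctan2(w[2],w[1])); t2=(t+180+180)%360-180
    print("t",round(s["time"],2),"tcp",s["eef_pos"].round(4),"axes x",M[:,0].round(3),"y",M[:,1].round(3),"z",M[:,2].round(3),"q6",s["qpos"][5].round(2))
    print("shift cm",sh.round(2),"turn",round(t,2),"or",round(t2,2),"F",s["contact_force"].round(1),"op",round(s["opening"],2))
E
python3 -c "
from h import *
plan((.485,-.087,.23),9.9)"
```

```text
t 0.15 tcp [ 0.3042 -0.602   0.2302] axes x [-0.001  0.002 -1.   ] y [ 0.451 -0.893 -0.002] z [-0.893 -0.451 -0.   ] q6 -0.15
shift cm [  0.11 -37.81 -39.36] turn -163.1 or 16.9 F [-0.3  0.4  0.8] op 1.0
```

drive_tool([
  [0, -3, -3.1, 0, 1],
  [0, -3, -3.1, 0, 1],
  [0, -3, -3.1, 0, 1],
  [0, -3, -3.1, 0, 1],
  [0, -3, -3.1, 0, 1],
  [0, -3, -3.1, 0, 1],
  [0, -3, -3.1, 0, 1],
  [0, -3, -3.1, 0, 1],
  [0, -3, -3.1, 0, 1],
  [0, -3, -3.1, 0, 1],
])

```text
time: 1.15
eef_pos: [0.4459, -0.1931, 0.2312]
tcp_rot: [0.688, 0.164, -0.688, 0.164]
contact_force: [0.4, 0.5, -0.9]
opening: 1.0
```

drive_tool([
  [0, -3, -3.1, 0, 1],
  [0, -3, -3.1, 0, 1],
  [0, -1.8, -2.2, 0, 1],
  [0, 0, 0, 8.5, 1],
  [0, 0, 0, 8.4, 1],
  [0, 0, 0, 0, 1],
  [0, 0, 0, 0, 1],
])

```text
time: 1.85
eef_pos: [0.4854, -0.0874, 0.2311]
tcp_rot: [-0.704, -0.062, 0.705, -0.062]
contact_force: [0.2, -0.3, 0.3]
opening: 1.0
```

```bash
python3 - <<'E'
from h import *
from plant import read_camera
plan((.485,-.087,.23),9.9)
c=read_camera("wrist"); print({k:v for k,v in c.items() if k!="frame"})
cv2.imwrite("pics/w1.png",c["frame"][:,:,::-1])
print(proj(c,[(.485,-.087,.032),(.426,-.097,.048),(.5426,-.0765,.075)]).round())
E
```

```text
t 1.85 tcp [ 0.4854 -0.0874  0.2311] axes x [-0.  0. -1.] y [ 0.175 -0.985 -0.   ] z [-0.985 -0.175  0.   ] q6 1.01
shift cm [ 0.11 -0.04  0.04] turn -179.82 or 0.18 F [ 0.2 -0.3  0.3] op 1.0
{'vertical_fov': 69.59196263444625, 'cx': 321.4817726036145, 'cy': 233.7897429352289, 'eye': array([ 0.5569056 , -0.07395852,  0.37282052]), 'orientation': array([-0.10919077,  0.09221631, -0.63631329,  0.7580758 ])}
[[322. 208.]
 [322. 269.]
 [322. 150.]]
```

View pics/w1.png

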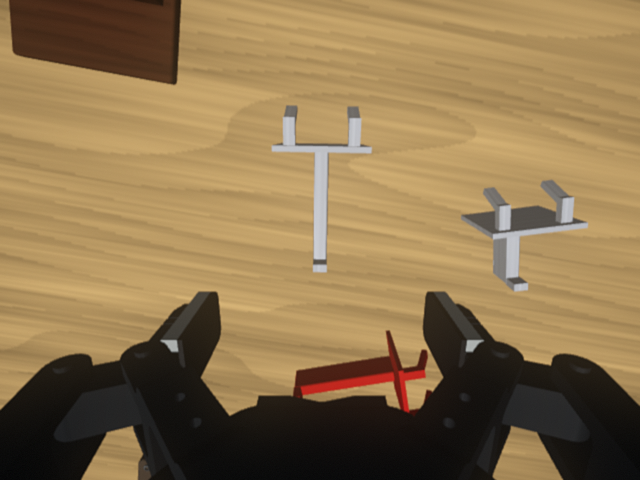

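drive_tool([
  [4, 0, 0, 0, 1],
  [4, 0, 0, 0, 1],
  [4, 0, 0, 0, 1],
  [4, 0, 0, 0, 1],
  [3, 0, 0, 0, 1],
  [2, 0, 0, 0, 1],
  [1.3, 0, 0, 0, 0.8],
  [0, 0, 0, 0, 0.6],
  [0, 0, 0, 0, 0.5],
], force=50)

```text
time: 2.8
eef_pos: [0.4863, -0.0878, 0.009]
tcp_rot: [0.705, 0.061, -0.704, 0.061]
contact_force: [0.2, -0.1, -0.9]
opening: 0.517
```

drive_tool([
  [0.2, 0, 0, 0, 0.35],
  [0, 0, 0, 0, 0.2],
  [0, 0, 0, 0, 0],
  [0, 0, 0, 0, 0],
  [0, 0, 0, 0, 0],
  [0, 0, 0, 0, 0],
  [0, 0, 0, 0, 0],
], force=50)

```text
time: 3.5
eef_pos: [0.4866, -0.0877, 0.0075]
tcp_rot: [0.705, 0.061, -0.704, 0.061]
contact_force: [-1.3, -0.0, 6.1]
opening: 0.154
```

drive_tool([
  [-1, 0, 0, 0, 0],
  [-3, 0, 0, 0, 0],
  [-4, 0, 0, 0, 0],
  [-4, 0, 0, 0, 0],
  [-1.6, 0, 0, 0, 0],
  [0, 0, 0, 5, 0],
  [0, 0, 0, 4.9, 0],
  [0, 0, 0, 0, 0],
  [0, 0, 0, 0, 0],
])

```text
time: 4.4
eef_pos: [0.485, -0.0872, 0.1419]
tcp_rot: [-0.707, -0.001, 0.707, -0.001]
contact_force: [0.1, 0.2, -1.5]
opening: 0.151
```

```bash
python3 -c "
from h import *
plan((.485,.1465,.144),0)"
```

```text
t 4.4 tcp [ 0.485  -0.0872  0.1419] axes x [-0.001  0.    -1.   ] y [ 0.002 -1.    -0.   ] z [-1.    -0.002  0.001] q6 1.18
shift cm [ -0.2  -23.37  -0.04] turn -179.89 or 0.11 F [ 0.1  0.2 -1.5] op 0.15
```

drive_tool([
  [-0.2, -2, 0, 0, 0],
  [0, -4, 0, 0, 0],
  [0, -4, 0, 0, 0],
  [0, -4, 0, 0, 0],
  [0, -4, 0, 0, 0],
  [0, -3.4, 0, 0, 0],
  [0, -2, 0, 0, 0],
  [0, 0, 0, 0, 0],
  [0, 0, 0, 0, 0],
])

```text
time: 5.3
eef_pos: [0.4853, 0.1465, 0.1439]
tcp_rot: [-0.707, -0.001, 0.707, -0.001]
contact_force: [0.9, 0.5, -1.4]
opening: 0.152
```

```bash
python3 - <<'E'
from h import *
from plant import read_camera
plan((.522,.1465,.144),0)
c=read_camera("wrist"); cv2.imwrite("pics/w2.png",c["frame"][:,:,::-1])
s=read_camera("scene"); cv2.imwrite("pics/s2.png",crop(s,200,190,400,340,4))
# predictions: slot lower-edge corners, panel top, in both views
P=[(.637,.1465+y,z) for y in(-.044,-.012,.012,.044) for z in(.16,.215)]+[(.637,.0825,.235),(.637,.2105,.235),(.573,.0715,.015),(.573,.2215,.015)]
print(proj(c,P).round(1).tolist()); print(((proj(s,P)-[200,190])*4).round().tolist())
E
```

```text
t 5.3 tcp [0.4853 0.1465 0.1439] axes x [-0.001 -0.001 -1.   ] y [ 0.002 -1.     0.001] z [-1.    -0.002  0.001] q6 1.66
shift cm [-0.01  0.01 -3.67] turn -179.88 or 0.12 F [ 0.9  0.5 -1.4] op 0.15
[[480.8, -159.1], [666.6, -498.0], [368.0, -159.1], [422.3, -498.2], [283.4, -159.2], [239.1, -498.3], [170.6, -159.2], [-5.2, -498.4], [1185.4, -961.1], [-510.9, -962.4], [424.6, 110.3], [221.6, 110.3]]
[[368.0, 421.0], [361.0, 293.0], [419.0, 466.0], [413.0, 336.0], [459.0, 501.0], [455.0, 370.0], [516.0, 551.0], [514.0, 417.0], [326.0, 220.0], [553.0, 396.0], [471.0, 607.0], [710.0, 829.0]]
```

View pics/w2.png

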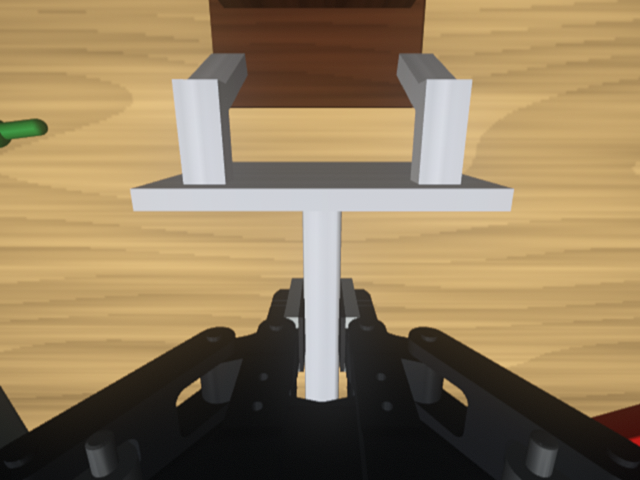

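View pics/s2.png

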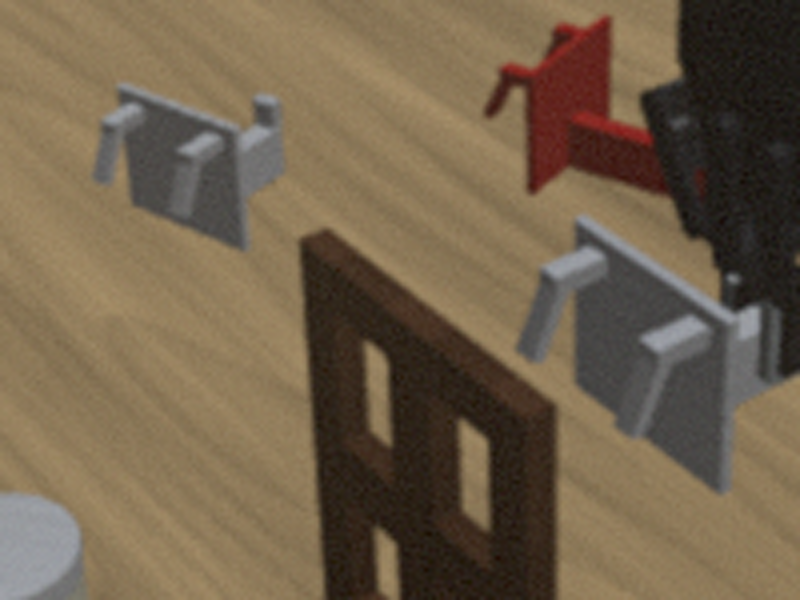

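```bash
python3 - <<'E'
from h import *
from plant import read_camera
s=read_camera("scene"); t=read_camera("top")
print("scene top corners fL,fR,rR,rL"); 
print(cast(s,np.array([(326,228),(555,403),(530,416),(303,240)])/4+[200,190],.235).round(4).tolist())
cv2.imwrite("pics/t2.png",crop(t,190,130,350,250,5))
hsv=cv2.cvtColor(t["frame"],cv2.COLOR_RGB2HSV); 
g=hsv[:,:,2].astype(int); 
np.set_printoptions(linewidth=250)
print("row foot v=197 u210-220,270-280",g[197,208:222],g[197,270:284]); print("col u=245 v 145-160; 203-214",g[146:162,245],g[203:214,245])
print("row v=153 u 198-210, 260-274",g[153,198:210],g[153,260:276])
E
```

```text
scene top corners fL,fR,rR,rL
[[0.6399, 0.087, 0.235], [0.6385, 0.2136, 0.235], [0.6485, 0.2141, 0.235], [0.6502, 0.0886, 0.235]]
row foot v=197 u210-220,270-280 [41 46 43 44 46 45 47 48 45 44 47 44 45 47] [ 65  64  64  61  60  70  92 120 125 126 127 129 126 127]
col u=245 v 145-160; 203-214 [124 133 134 126 101  72  56  50  52  45  44  37  48  54  54  53] [38 42 41 41 39 41 42 38 39 38 38]
row v=153 u 198-210, 260-274 [141 138 131 112  81  63  60  61  62  64  64  63] [ 66  63  63  62  74  87  94  93  94  94  99 101 101 100 101 105]
```

View pics/t2.png

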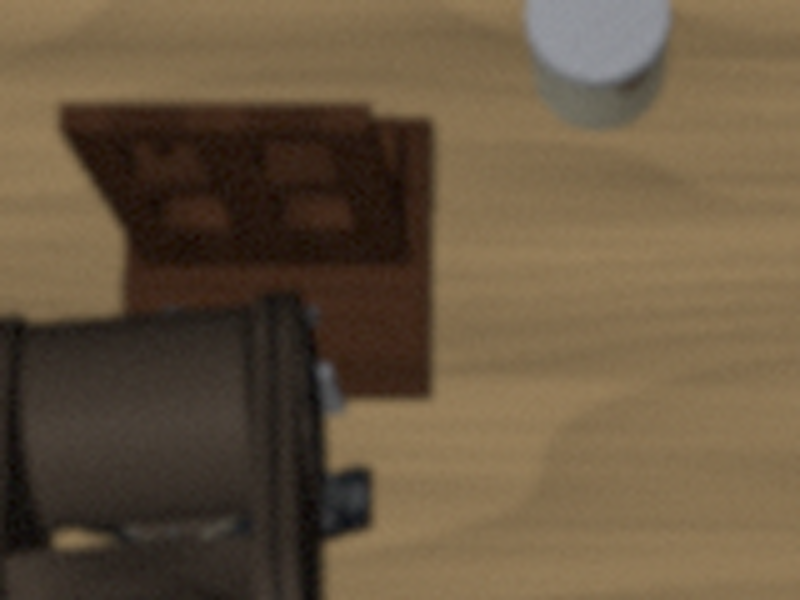

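drive_tool([
  [0, -0.3, 0, 0, 0],
  [0, 0, -1.5, 0, 0],
  [0, 0, -1.5, 0, 0],
  [0, 0, -1.5, 0, 0],
  [0, 0, 0, 0, 0],
  [0, 0, 0, 0, 0],
])

```text
time: 6.1
eef_pos: [0.5303, 0.1493, 0.1441]
tcp_rot: [-0.707, 0.0, 0.707, 0.0]
contact_force: [-0.1, -0.8, -1.2]
opening: 0.153
```

```bash
python3 - <<'E'
from h import *
from plant import read_camera
plan((.573,.149,.144),0)
c=read_camera("wrist"); s=read_camera("scene")
cv2.imwrite("pics/c3.png",np.hstack([cv2.resize(c["frame"][:,:,::-1],(450,338)),cv2.resize(crop(s,240,215,360,335,3)[:338],(350,338))]))
E
```

```text
t 6.1 tcp [0.5303 0.1493 0.1441] axes x [-0.001 -0.    -1.   ] y [-0.001 -1.     0.   ] z [-1.     0.001  0.001] q6 1.66
shift cm [ 0.    0.03 -4.27] turn 179.97 or -0.03 F [-0.1 -0.8 -1.2] op 0.15
```

View pics/c3.png

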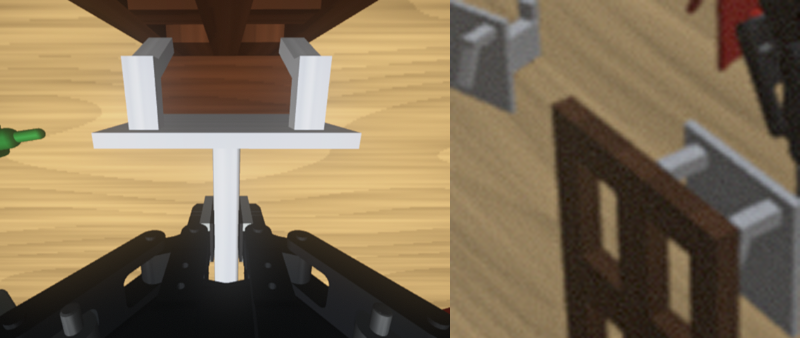

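drive_tool([
  [0, 0, -0.6, 0, 0],
  [0, 0, -0.6, 0, 0],
  [0, 0, -0.6, 0, 0],
  [0, 0, -0.6, 0, 0],
  [0, 0, -0.6, 0, 0],
  [0, 0, -0.6, 0, 0],
  [0, 0, 0, 0, 0],
])

```text
time: 6.9
eef_pos: [0.5675, 0.1495, 0.1444]
tcp_rot: [0.707, -0.0, -0.707, -0.0]
contact_force: [0.1, 0.4, -1.7]
opening: 0.152
```

drive_tool([
  [0, 0, -0.3, 0, 0],
  [0, 0, -0.2, 0, 0],
  [0, 0, 0, 0, 0],
])

```text
time: 7.2
eef_pos: [0.5718, 0.1496, 0.1443]
tcp_rot: [0.707, 0.0, -0.707, 0.0]
contact_force: [0.4, -0.0, -1.9]
opening: 0.155
```

drive_tool([
  [0, 0, -0.1, 0, 0],
  [0, 0, -0.1, 0, 0],
  [0, 0, 0, 0, 0],
])

```text
time: 7.5
eef_pos: [0.5737, 0.1496, 0.1444]
tcp_rot: [0.707, 0.0, -0.707, 0.0]
contact_force: [-0.7, -0.3, -1.9]
opening: 0.153
```

drive_tool([
  [0, 0, -0.1, 0, 0],
  [0, 0, 0, 0, 0],
  [0, 0, 0, 0, 0],
])

```text
time: 7.8
eef_pos: [0.5746, 0.1496, 0.1443]
tcp_rot: [-0.707, -0.0, 0.707, -0.0]
contact_force: [0.1, 0.7, -0.6]
opening: 0.152
```

drive_tool([
  [0, 0, -0.1, 0, 0],
  [0, 0, 0, 0, 0],
  [0, 0, 0, 0, 0],
])

```text
time: 8.1
eef_pos: [0.5756, 0.1496, 0.1443]
tcp_rot: [-0.707, -0.0, 0.707, -0.0]
contact_force: [-0.2, 0.5, -1.5]
opening: 0.157
```

drive_tool([
  [0, 0, -0.1, 0, 0],
  [0, 0, 0, 0, 0],
  [0, 0, 0, 0, 0],
])

```text
time: 8.4
eef_pos: [0.5766, 0.1496, 0.1443]
tcp_rot: [0.707, 0.0, -0.707, 0.0]
contact_force: [0.2, -0.4, -1.3]
opening: 0.157
```

```bash
python3 - <<'E'
from h import *
from plant import read_camera
plan((.573,.149,.144),0)
c=read_camera("wrist"); s=read_camera("scene")
cv2.imwrite("pics/c4.png",np.hstack([cv2.resize(c["frame"][:,:,::-1],(450,338)),cv2.resize(crop(s,250,235,350,335,4)[:338],(350,338))]))
E
```

```text
t 8.4 tcp [0.5766 0.1496 0.1443] axes x [ 0.  0. -1.] y [ 0. -1. -0.] z [-1. -0. -0.] q6 1.65
shift cm [0.03 0.06 0.36] turn -180.0 or 0.0 F [ 0.2 -0.4 -1.3] op 0.16
```

View pics/c4.png

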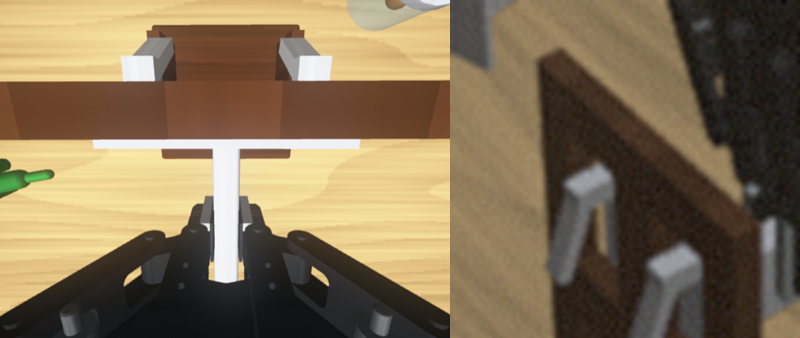

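drive_tool([
  [0, 0, -0.1, 0, 0],
  [0, 0, 0, 0, 0],
])

```text
time: 8.7
eef_pos: [0.5777, 0.1496, 0.1444]
tcp_rot: [0.707, 0.0, -0.707, 0.0]
contact_force: [0.3, -0.5, -0.5]
opening: 0.154
```

drive_tool([
  [0, 0, -0.1, 0, 0],
  [0, 0, 0, 0, 0],
])

```text
time: 8.9
eef_pos: [0.5788, 0.1496, 0.1444]
tcp_rot: [0.707, 0.0, -0.707, -0.0]
contact_force: [-1.2, 0.7, -1.9]
opening: 0.151
```

drive_tool([
  [0, 0, -0.05, 0, 0],
  [0, 0, 0, 0, 0],
])

```text
time: 9.1
eef_pos: [0.5789, 0.1496, 0.1442]
tcp_rot: [-0.707, -0.0, 0.707, -0.0]
contact_force: [-1.3, -0.7, -1.4]
opening: 0.15
```

drive_tool([
  [0, 0, -0.1, 0, 0],
  [0, 0, 0, 0, 0],
])

```text
time: 9.3
eef_pos: [0.5789, 0.1495, 0.1442]
tcp_rot: [-0.706, 0.0, 0.708, -0.0]
contact_force: [-5.1, -0.7, 0.0]
opening: 0.156
```

drive_tool([
  [0, 0, -0.05, 0, 0],
  [0, 0, 0, 0, 0],
])

```text
time: 9.5
eef_pos: [0.5789, 0.1495, 0.1441]
tcp_rot: [-0.705, 0.0, 0.709, -0.0]
contact_force: [-7.4, -0.2, 1.4]
opening: 0.152
```

drive_tool([
  [0, 0, 0.15, 0, 0],
  [0.5, 0, 0, 0, 0],
  [0.5, 0, 0, 0, 0],
  [0.5, 0, 0, 0, 0],
  [0.5, 0, 0, 0, 0],
  [0.5, 0, 0, 0, 0],
  [0.5, 0, 0, 0, 0],
  [0.2, 0, 0, 0, 0],
  [0, 0, 0, 0, 0],
])

```text
time: 10.4
eef_pos: [0.5788, 0.1495, 0.1116]
tcp_rot: [-0.707, 0.0, 0.707, -0.0]
contact_force: [-1.4, 0.6, -2.5]
opening: 0.147
```

drive_tool([
  [0.1, 0, 0, 0, 0],
  [0.1, 0, 0, 0, 0],
  [0, 0, 0, 0, 0],
])

```text
time: 10.7
eef_pos: [0.5789, 0.1496, 0.1104]
tcp_rot: [-0.707, -0.0, 0.707, -0.0]
contact_force: [-3.2, 0.0, -1.4]
opening: 0.153
```

drive_tool([
  [0.1, 0, 0, 0, 0],
  [0.1, 0, 0, 0, 0],
  [0, 0, 0, 0, 0],
])

```text
time: 11.0
eef_pos: [0.579, 0.1497, 0.1083]
tcp_rot: [-0.707, -0.0, 0.707, -0.0]
contact_force: [-4.6, 0.2, 0.9]
opening: 0.157
```

drive_tool([
  [0.1, 0, 0, 0, 0],
  [0, 0, 0, 0, 0],
])

```text
time: 11.2
eef_pos: [0.579, 0.1497, 0.1075]
tcp_rot: [-0.707, -0.0, 0.707, -0.0]
contact_force: [-5.7, 0.3, 1.3]
opening: 0.154
```

drive_tool([
  [0.1, 0, 0, 0, 0],
  [0, 0, 0, 0, 0],
])

```text
time: 11.4
eef_pos: [0.579, 0.1497, 0.1074]
tcp_rot: [-0.707, 0.0, 0.707, 0.0]
contact_force: [-7.5, -0.2, 5.8]
opening: 0.153
```

drive_tool([
  [0.05, 0, 0, 0, 0],
  [0, 0, 0, 0, 0.2],
  [0, 0, 0, 0, 0.25],
  [0, 0, 0, 0, 0.35],
  [0, 0, 0, 0, 0.5],
  [0, 0, 0, 0, 0.5],
  [0, 0, 0, 0, 0.5],
])

```text
time: 12.1
eef_pos: [0.5792, 0.1496, 0.1058]
tcp_rot: [0.707, -0.0, -0.707, -0.0]
contact_force: [-1.2, -0.8, 0.1]
opening: 0.494
```

```bash
python3 - <<'E'
from h import *
from plant import read_camera
plan((.573,.149,.144),0)
c=read_camera("wrist"); s=read_camera("scene")
cv2.imwrite("pics/c5.png",np.hstack([cv2.resize(c["frame"][:,:,::-1],(450,338)),cv2.resize(crop(s,250,235,350,335,4)[:338],(350,338))]))
E
```

```text
t 12.1 tcp [0.5792 0.1496 0.1058] axes x [ 0.  0. -1.] y [-0. -1. -0.] z [-1.  0. -0.] q6 1.65
shift cm [-3.82  0.06  0.62] turn 180.0 or -0.0 F [-1.2 -0.8  0.1] op 0.49
```

View pics/c5.png

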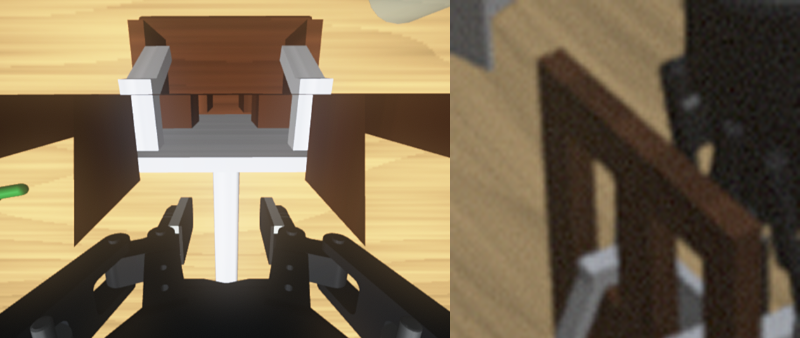

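drive_tool([
  [-1, 0, 0, 0, 0.5],
  [-2, 0, 0, 0, 0.5],
  [-3, 0, 0, 0, 0.5],
  [-3, 0, 0, 0, 0.5],
  [-3, 0, 2, 0, 0.5],
  [0, 0, 4, 0, 0.5],
  [0, 2, 3, 0, 0.5],
  [0, 4, 0, 0, 0.5],
  [0, 4, 0, 0, 0.5],
  [0, 4, 0, 0, 0.5],
])

```text
time: 13.2
eef_pos: [0.4889, 0.0086, 0.2271]
tcp_rot: [0.708, 0.0, -0.706, 0.001]
contact_force: [0.7, 0.3, 0.1]
opening: 0.497
```

drive_tool([
  [0, 4, 0, 0, 0.5],
  [0, 4, 0, 0, 0.5],
  [0, 2, 0, 0, 0.5],
  [0, 0, 0, 0, 0.5],
  [0, 0, 0, 0, 0.5],
  [0, 0, 0, 0, 0.5],
  [0, 0, 0, 0, 0.5],
])

```text
time: 13.9
eef_pos: [0.4892, -0.0893, 0.226]
tcp_rot: [0.707, 0.001, -0.707, 0.001]
contact_force: [1.1, 0.8, 0.4]
opening: 0.497
```

```bash
python3 - <<'E'
from h import *
from plant import read_camera
c=read_camera("top"); s=read_camera("scene")
a=crop(c,190,130,350,250,3); b=crop(s,230,230,390,350,5)
cv2.imwrite("pics/c6.png",np.hstack([cv2.resize(a,(400,300)),cv2.resize(b,(400,300))]))
x=.638-.065;y=.1496
P=np.array([(x-.06,y,.148),(x+.0625,y-.042,.175),(x+.0625,y+.042,.175),(x+.1,y-.028,.168),(x+.1,y+.028,.168)])
print(((proj(c,P)-[190,130])*2.5).round(),((proj(s,P)-[230,230])*2.5).round())
E
```

```text
[[116. 234.]
 [164.  88.]
 [ 67.  88.]
 [150.  49.]
 [ 86.  48.]] [[373. 140.]
 [161. 145.]
 [251. 222.]
 [119. 193.]
 [177. 247.]]
```

View pics/c6.png

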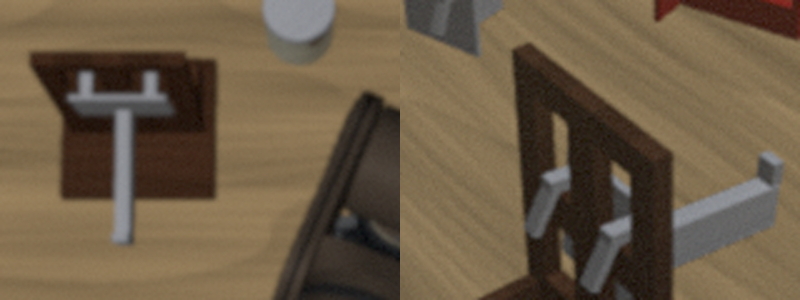

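```bash
cat >> h.py <<'E'
def tri(c1,a,c2,b):
    d1,d2=cast(c1,a)[0],cast(c2,b)[0]; A=np.c_[d1,-d2]
    t=np.linalg.lstsq(A,c2["eye"]-c1["eye"],rcond=None)[0]
    p,q=c1["eye"]+t[0]*d1,c2["eye"]+t[1]*d2
    return ((p+q)/2).round(4),round(np.linalg.norm(p-q),4)
E
python3 - <<'E'
from h import *
from plant import read_camera
c=read_camera("top"); s=read_camera("scene")
print("tip top centre",tri(c,(238.8,225.2),s,(378.3,292.5)))
np.set_printoptions(linewidth=250)
for n,f,(u0,u1,v0,v1) in (("top",c,(225,255,150,232)),("scene",s,(335,395,285,340))):
    h=cv2.cvtColor(f["frame"],cv2.COLOR_RGB2HSV); m=((h[:,:,1]<60)&(h[:,:,2]>70)).astype(np.uint8)
    sub=m[v0:v1,u0:u1]; k,l,st,ce=cv2.connectedComponentsWithStats(sub)
    for i in range(1,k):
        if st[i,4]>30:
            ys,xs=np.where(l==i); print(n,"box",st[i]+[u0,v0,0,0,0])
            if n=="scene":
                for u in range(st[i,0],st[i,0]+st[i,2],3): col=ys[xs==u]; print((u+u0,col.min()+v0,col.max()+v0),end=" ")
            else:
                for v in range(st[i,1],st[i,1]+st[i,3],5): r=xs[ys==v]; print((v+v0,r.min()+u0,r.max()+u0),end=" ")
            print()
# level vs drooped prediction of tip top centre, bar underside front, and bar top near plate
x=.638;y=.1496
for th in (0,4.6):
    t=np.radians(th); o=np.array([x-(.005 if th else 0),y,.16])
    L=np.array([(-.122,0,-.012),(-.125,-.007,-.06),(-.125,.007,-.06),(-.01,-.007,-.06),(-.01,.007,-.06),(-.01,0,-.028),(-.0025,-.042,.015),(-.0025,.042,.015)])
    W=o+np.c_[L[:,0]*np.cos(t)-L[:,2]*np.sin(t),L[:,1],L[:,2]*np.cos(t)+L[:,0]*np.sin(t)]
    print(th,"top",proj(c,W).round(1).tolist(),"\n  scene",proj(s,W).round(1).tolist())
E
```

```text
tip top centre (array([0.5115, 0.1465, 0.1337]), np.float64(0.0005))
top box [225 158  30  70 751]
(158, np.int64(225), np.int64(251)) (163, np.int64(225), np.int64(253)) (168, np.int64(225), np.int64(254)) (173, np.int64(225), np.int64(254)) (178, np.int64(236), np.int64(242)) (183, np.int64(235), np.int64(242)) (188, np.int64(235), np.int64(242)) (193, np.int64(235), np.int64(242)) (198, np.int64(235), np.int64(242)) (203, np.int64(235), np.int64(242)) (208, np.int64(235), np.int64(242)) (213, np.int64(235), np.int64(242)) (218, np.int64(235), np.int64(242)) (223, np.int64(234), np.int64(242)) 
scene box [ 338  290   46   47 1039]
(338, np.int64(315), np.int64(320)) (341, np.int64(313), np.int64(336)) (344, np.int64(312), np.int64(334)) (347, np.int64(311), np.int64(333)) (350, np.int64(309), np.int64(332)) (353, np.int64(308), np.int64(331)) (356, np.int64(307), np.int64(329)) (359, np.int64(306), np.int64(328)) (362, np.int64(305), np.int64(327)) (365, np.int64(303), np.int64(325)) (368, np.int64(302), np.int64(324)) (371, np.int64(301), np.int64(323)) (374, np.int64(291), np.int64(322)) (377, np.int64(290), np.int64(320)) (380, np.int64(292), np.int64(315)) (383, np.int64(294), np.int64(297)) 
0 top [[236.5, 222.0], [242.4, 227.4], [236.1, 227.3], [243.6, 177.7], [237.5, 177.6], [238.7, 173.9], [255.8, 165.3], [216.7, 165.1]] 
  scene [[377.6, 286.9], [375.0, 309.1], [381.0, 313.7], [314.4, 339.8], [320.2, 345.1], [316.8, 325.2], [294.4, 288.2], [330.3, 318.9]]
4.6 top [[237.0, 224.5], [242.9, 228.0], [236.7, 228.0], [243.6, 177.8], [237.5, 177.8], [238.7, 175.2], [255.7, 168.1], [216.7, 167.9]] 
  scene [[379.2, 291.3], [374.7, 314.2], [380.7, 318.8], [314.5, 340.0], [320.3, 345.4], [318.4, 324.8], [298.0, 286.7], [334.1, 317.1]]
```

The tip triangulates about 14 mm low, and the bar's slope in the scene view matches a droop of about 4.6°: the part has settled into its hook play. I'll push the free end squarely into the panel with shut fingers to level it.

drive_tool([
  [0, -2, 1.2, 0, 0],
  [0, -4, 1.2, 0, 0],
  [0, -4, 0, 0, 0],
  [0, -4, 0, 0, 0],
  [0, -4, 0, 0, 0],
  [0, -4, 0, 0, 0],
  [0, -1.9, 0, 0, 0],
  [0, 0, 0, 0, 0],
])

```text
time: 14.9
eef_pos: [0.4646, 0.1509, 0.2258]
tcp_rot: [-0.707, -0.002, 0.707, -0.001]
contact_force: [0.1, -1.1, -0.0]
opening: 0.002
```

drive_tool([
  [2, 0, 0, 0, 0],
  [3, 0, 0, 0, 0],
  [3, 0, 0, 0, 0],
  [2.4, 0, 0, 0, 0],
  [0, 0, 0, 0, 0],
  [0, 0, -1, 0, 0],
  [0, 0, -1, 0, 0],
  [0, 0, 0, 0, 0],
])

```text
time: 15.7
eef_pos: [0.4883, 0.1484, 0.1243]
tcp_rot: [0.709, -0.0, -0.705, -0.0]
contact_force: [-0.4, 0.0, 0.3]
opening: 0.002
```

drive_tool([
  [0, 0, -0.4, 0, 0],
  [0, 0, -0.3, 0, 0],
  [0, 0, -0.2, 0, 0],
  [0, 0, 0, 0, 0],
])

```text
time: 16.1
eef_pos: [0.4943, 0.1486, 0.1219]
tcp_rot: [0.707, 0.0, -0.707, 0.0]
contact_force: [-0.8, 0.8, -0.6]
opening: -0.002
```

drive_tool([
  [0, 0, -0.2, 0, 0],
  [0, 0, -0.2, 0, 0],
  [0, 0, 0, 0, 0],
])

```text
time: 16.4
eef_pos: [0.4983, 0.1486, 0.1219]
tcp_rot: [0.707, 0.0, -0.707, 0.0]
contact_force: [0.1, 0.1, 0.9]
opening: -0.004
```

drive_tool([
  [0, 0, -0.2, 0, 0],
  [0, 0, 0, 0, 0],
])

```text
time: 16.6
eef_pos: [0.4991, 0.1486, 0.1215]
tcp_rot: [-0.706, 0.0, 0.708, -0.0]
contact_force: [-3.1, -0.0, 1.7]
opening: 0.001
```

drive_tool([
  [0, 0, -0.1, 0, 0],
  [0, 0, -0.1, 0, 0],
  [0, 0, 0, 0, 0],
])

```text
time: 16.9
eef_pos: [0.4991, 0.1487, 0.1209]
tcp_rot: [-0.704, 0.0, 0.71, -0.0]
contact_force: [-9.9, 0.3, 4.0]
opening: 0.001
```

drive_tool([
  [0, 0, -0.1, 0, 0],
  [0, 0, -0.1, 0, 0],
  [0, 0, 0, 0, 0],
])

```text
time: 17.2
eef_pos: [0.4991, 0.1487, 0.1205]
tcp_rot: [-0.702, 0.0, 0.712, -0.0]
contact_force: [-15.4, -1.1, 7.3]
opening: -0.003
```

```bash
cat > lv.py <<'E'
from h import *
from plant import read_camera
s=read_camera("scene"); plan((.5,.1496,.12),0)
h=cv2.cvtColor(s["frame"],cv2.COLOR_RGB2HSV); m=(h[:,:,1]<60)&(h[:,:,2]>70)
u=np.arange(342,372); lo=[np.where(m[300:345,i])[0].max()+300 for i in u]; hi=[np.where(m[285:330,i])[0].min()+285 for i in u]
print("bar slope bottom, top",np.polyfit(u,lo,1)[0].round(3),np.polyfit(u,hi,1)[0].round(3),"mid rows",np.mean(lo).round(1),np.mean(hi).round(1))
E
python3 lv.py
```

```text
t 17.25 tcp [0.4991 0.1487 0.1205] axes x [-0.014 -0.001 -1.   ] y [ 0.001 -1.     0.001] z [-1.    -0.001  0.014] q6 1.66
shift cm [ 0.05 -0.09 -0.09] turn -179.97 or 0.03 F [-13.9   0.3   6.9] op -0.0
bar slope bottom, top -0.406 -0.385 mid rows 329.5 307.4
```

drive_tool([
  [-0.2, 0, 0.3, 0, 0],
  [-0.2, 0, 0, 0, 0],
  [-0.2, 0, 0, 0, 0],
  [0, 0, 0, 0, 0],
])

```text
time: 17.65
eef_pos: [0.5007, 0.1486, 0.1279]
tcp_rot: [-0.707, -0.0, 0.708, -0.0]
contact_force: [-4.8, -0.2, 1.0]
opening: -0.002
```

```bash
python3 lv.py
```

```text
t 17.7 tcp [0.5007 0.1486 0.1278] axes x [-0.001 -0.    -1.   ] y [ 0. -1.  0.] z [-1.    -0.     0.001] q6 1.66
shift cm [ 0.78 -0.1   0.07] turn -180.0 or 0.0 F [-5.9  0.1  1.7] op 0.0
bar slope bottom, top -0.457 -0.443 mid rows 327.2 304.8
```

drive_tool([
  [-0.2, 0, -0.1, 0, 0],
  [-0.2, 0, 0, 0, 0],
  [0, 0, 0, 0, 0],
])

```text
time: 18.0
eef_pos: [0.502, 0.1486, 0.1319]
tcp_rot: [-0.707, 0.0, 0.707, 0.0]
contact_force: [-5.4, 0.5, 0.9]
opening: 0.003
```

```bash
python3 lv.py
```

```text
t 18.05 tcp [0.502  0.1486 0.1319] axes x [-0.001 -0.    -1.   ] y [-0. -1.  0.] z [-1.     0.     0.001] q6 1.66
shift cm [ 1.19 -0.1   0.2 ] turn 180.0 or -0.0 F [-5.6  0.5  1.4] op -0.0
bar slope bottom, top -0.494 -0.469 mid rows 326.0 303.3
```

drive_tool([
  [-0.2, 0, -0.1, 0, 0],
  [-0.1, 0, -0.1, 0, 0],
  [0, 0, 0, 0, 0],
])

```text
time: 18.35
eef_pos: [0.5027, 0.1486, 0.1343]
tcp_rot: [-0.706, 0.0, 0.709, -0.0]
contact_force: [-7.0, -0.4, 1.7]
opening: 0.001
```

```bash
python3 lv.py
```

```text
t 18.4 tcp [0.5027 0.1486 0.1343] axes x [-0.004 -0.    -1.   ] y [ 0. -1.  0.] z [-1.    -0.     0.004] q6 1.66
shift cm [ 1.43 -0.1   0.27] turn -179.99 or 0.01 F [-7.2  0.6  1.5] op -0.0
bar slope bottom, top -0.517 -0.49 mid rows 325.1 302.4
```

drive_tool([
  [-0.15, 0, -0.1, 0, 0],
  [0, 0, 0, 0, 0],
])

```text
time: 18.6
eef_pos: [0.5029, 0.1487, 0.1351]
tcp_rot: [-0.705, 0.0, 0.709, -0.0]
contact_force: [-9.2, 0.1, 0.7]
opening: 0.0
```

```bash
python3 lv.py
```

```text
t 18.65 tcp [0.5029 0.1487 0.135 ] axes x [-0.007 -0.    -1.   ] y [ 0. -1.  0.] z [-1.    -0.     0.007] q6 1.66
shift cm [ 1.51 -0.09  0.28] turn -179.99 or 0.01 F [-8.1  0.5 -0.2] op -0.0
bar slope bottom, top -0.51 -0.48 mid rows 324.9 302.1
```

drive_tool([
  [0, 0, 0.1, 0, 0],
  [0, 0, 0.1, 0, 0],
  [0, 0, 0.1, 0, 0],
  [0, 0, 0.1, 0, 0],
  [0, 0, 0.2, 0, 0],
  [0, 0, 0.5, 0, 0],
  [0, 0, 0, 0, 0],
])

```text
time: 19.35
eef_pos: [0.4942, 0.1486, 0.1368]
tcp_rot: [0.708, 0.0, -0.707, -0.0]
contact_force: [0.3, 0.2, 0.1]
opening: -0.003
```

```bash
python3 lv.py
```

```text
t 19.4 tcp [0.4943 0.1486 0.1368] axes x [ 0.001  0.    -1.   ] y [ 0. -1. -0.] z [-1.    -0.    -0.001] q6 1.67
shift cm [ 1.68 -0.1  -0.56] turn -180.0 or 0.0 F [-0.4  0.3 -0.1] op 0.0
bar slope bottom, top -0.421 -0.399 mid rows 329.0 306.8
```

drive_tool([
  [0, 0, 1, 0, 0],
  [0, 0, 1, 0, 0],
  [-3, 0, 0, 0, 0],
  [-4, 0, 0, 0, 0],
  [-3, 3, 0, 0, 0],
  [0, 4, 0, 0, 0],
  [0, 4, 0, 0, 0],
  [0, 4, 0, 0, 0],
  [0, 4, 0, 0, 0],
  [0, 0, 0, 0, 0],
])

```text
time: 20.4
eef_pos: [0.4734, -0.0448, 0.2363]
tcp_rot: [0.707, -0.002, -0.707, -0.001]
contact_force: [-0.2, 0.7, 0.2]
opening: -0.004
```

```bash
python3 lv.py; python3 - <<'E'
from h import *
from plant import read_camera
c=read_camera("top"); s=read_camera("scene")
cv2.imwrite("pics/fin.png",np.hstack([cv2.resize(crop(c,190,130,350,250,3),(380,285)),cv2.resize(crop(s,260,240,390,340,5),(420,323))[:285]]))
E
```

```text
t 20.45 tcp [ 0.4734 -0.0429  0.2362] axes x [-0.  0. -1.] y [-0.004 -1.    -0.   ] z [-1.     0.004  0.   ] q6 1.27
shift cm [ 11.62 -19.26  -2.58] turn 179.77 or -0.23 F [-0.3  0.1 -0.9] op 0.0
bar slope bottom, top -0.426 -0.401 mid rows 329.1 306.8
```

View pics/fin.png

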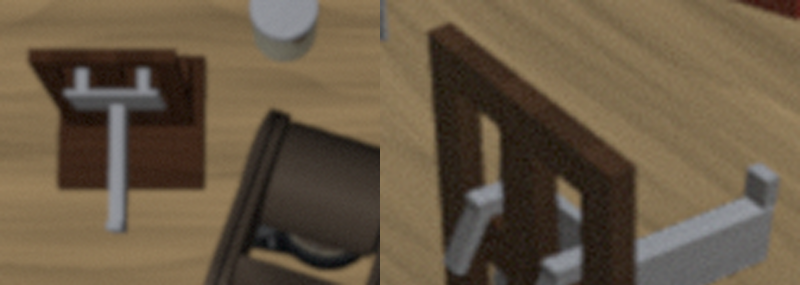

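The final picture shows the long arm hanging with both tabs through the upper slots: in the top view the plate is at (115,100) and the free end at (117,230). In the scene view the tabs are at (470,215) and (555,265). The droop is stable at the hook's own play, and it came back after a careful re-levelling. The part is seated and the robot is clear, so I'm handing in.

```bash
python3 -c "
from plant import sign_off
print(sign_off())"
```

```text
the job is handed in; nothing more can be done
None
```

The longer arm hangs on the stand by both tabs in the upper slots, but it is not level: its free end droops about 5°. I handed it in like that, after about 20.5 s of the 45 s.

**What I did:** I gripped the bar at its middle and pushed the tabs straight in until the plate touched the panel (about 5–7 N). I then lowered it until the necks sat on the slots' lower edges and let go. The seating height was 0.1074 m, against 0.1075 m expected. The highest force I saw was about 17 N. I did not move the shorter arm or the red look-alike.

**Last checks:**
- **Hooked:** the top and scene cameras show both tabs hooked over the upper slots, with the robot clear of the arm.
- **Level – not met:** while gripped it was level and flat against the panel. Once free, it settled into the hooks' 5 mm of play. The bar's slope in the scene view suggests 4.6–5.7°. An earlier two-view fix put the tip about 14 mm low, or roughly 6.5°.
- **Plate against the stand – only partly met:** by my reading of the geometry, the plate's lower edge touches the panel and its top stands about 5 mm off.
- **Attempt to fix it:** I pushed and lifted the free end back to level once, but it sagged again as soon as the fingers backed off. I take this to be its natural rest, because friction there is too low to hold it level.

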